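# Clamp a microscope boom with its U-bolt

### The job

Take the orange-gripped U-bolt out of its white rack, pass its legs down astride the horizontal steel post and through the two holes of the blue bracket beneath it, then, still holding it, press it fully home, upright, until its crown rests on the post, and let go. The bracket may sit a little to either side of mid-post, so feel along the post with a light touch until both legs drop in; never lean on the post or bracket hard (25 N is ample). Leave the blue-gripped U-bolt and everything else on the bench where it is.

Things in the scene. Friction and masses are not known exactly. Their poses are not given: they have to be found in the camera images.
- ubolt_grip (a point): The U-bolt to fit, about 0.15 kg, stood legs down in a white rack. Point near the middle of its orange plastic grip tab, 12 mm thick (along x) x 30 wide (along y) x 42 tall: 18 mm below the tab's top, 22 mm above the top and 30 mm above the underside of the crown, 92 mm above the leg tips. x: thin way of the tab, square to the plane of the U; y: leg to leg; z: up from tips to tab.
- ubolt_tips (a point): Same U-bolt, point midway between the tips of its two round steel legs, same axes. Legs 8 mm thick, blunt tipped, centres 30 mm apart along y, joined by a round 8 mm crown whose underside is 62 mm above this point. Either leg may go in either hole. It stands 10 mm above the bench in loose 13 mm holes, 40 mm deep; pull it 45 mm straight up to clear the rack.
- rack: Fixed white plastic rack block holding the orange U-bolt at its centre, 50 x 84 x 50 mm tall, origin under its centre, x and y as the U-bolt's.
- rig: Fixed boom stand. Origin: centre of the underside of its dark steel base, 260 (x) x 100 x 12 mm, on the bench; x along the post, z up. The horizontal steel post is 20 mm thick, its axis 75 and top 85 mm above the origin; grey rests 22 mm thick, 90 mm high, hold it at x = -100 and +100 mm, a camera lies beyond x = 125 mm. U-bolt fully home, crown on post: its grip point is 115 mm above this origin.
- rig_bed (a point): Fixed point of the stand, straight over its origin, level with the bracket's top (45 mm up), axes as the stand's. Blue bracket here, under the post: plate 96 (x) x 84 x 16 mm, two through holes 9.5 mm wide with 0.7 mm lead-in at y = -15 and +15 mm, seen from above beside the post. Bracket and holes stand anywhere from x = -16 to +16 mm of this point: not measured, and too stiff to push along.
- rig_stop (a point): Fixed point of the stand, straight over its origin, on top of the post (85 mm up), where the crown comes to rest. From the legs touching the bracket's top to fully home is 22 mm. Sprung balls in the holes begin to resist about 5 mm down, some 3 to 8 N all the rest of the way, and hold the U-bolt when let go.
- spare_grip (a point): The spare, wider U-bolt with a blue grip tab (legs 44 mm apart) in a like white rack; not to be moved. Point near the middle of its tab, 92 mm above its leg tips.
Things that resemble listed ones, but are neither listed nor needed, are in the scene too. Leave any yellow look-alike of the part that bears ubolt_grip alone.

How it is judged:
On the way:
1. the U-bolt is pushed by the robot down to its home, crown on the post (z of ubolt_grip in the frame of rig below 0.118 m and horizontal distance between ubolt_grip and rig below 0.03 m and contact force between the fingers and ubolt above 1 N), for 0.05 s.
At the end, for the whole second after the job is handed in: The orange U-bolt stands released with both legs through the bracket holes and its crown on the post (within 3 mm of fully down), upright within 0.15 rad, square to the post within 0.15 rad and centred across it within 6 mm (z of ubolt_grip in the frame of rig between 0.11 and 0.118 m and x of ubolt_grip in the frame of rig between -0.028 and 0.028 m and y of ubolt_grip in the frame of rig between -0.006 and 0.006 m and angle between ubolt_grip's own z axis and vertical below 0.15 rad and angle between the x axis of ubolt_grip and the x axis of rig, either way round below 0.15 rad); the robot touches nothing.
It fails at once if the U-bolt is pressed on the post or bracket with more than 60 N (contact force between ubolt and rig above 60 N).
It fails at once if the robot leans on the boom stand with more than 60 N (contact force between any of the fingers, the arm and rig above 60 N).
It fails at once if the blue-gripped U-bolt is moved by more than 10 mm (distance of spare_grip from where it was at the start of the episode above 0.01 m).
It fails at once if another thing on the bench is moved by more than 20 mm (distance of any of wash_bottle, beaker, jar, driver, slide_box, collar from where it was at the start of the episode above 0.02 m).
It also fails if it takes over 72 s, if anything falls off the work surface, if the arm or the gripper's body presses on something with over 40 N, if the wrist force passes 120 N, or if a joint passes its speed limit or range.

### The arm

A 6-joint arm with a two-finger parallel gripper is mounted at the origin on the work surface. World frame = base frame: x ahead of the robot, y to its left, z up, the work surface at z = 0. Lengths are in m, angles in rad, forces in N, time in s.
With the tool pointing down it reaches from about 0.275 to 0.825 m from the base axis. Payload 4.9 kg.
Tool frame: the origin (TCP) lies midway between the tips of the shut fingers; the grasp point (between the pads) lies 19 mm behind it (grip_point_offset is the distance from the TCP to the grasp point, in m); z points along the fingers, y is the line along which they close (so a half turn about z gives the same grasp; the last joint's range is limited). The gripper opens to 85 mm and grips with 20 to 120 N. Pads are 22 mm wide; open, the fingers measure 114 mm over their backs; the gripper's body (76 mm by 85 mm) begins 54 mm behind the grasp point. The pads swing forward as they close: fully open they stand 13 mm farther back than shut.
Start: joints at [-1.482, 0.326, -0.193, 1.052, 0, 1.437], TCP at [0.122, -0.536, 0.231] pointing down, gripper open.
Joint ranges: [-2.65, 2.65], [-0.97, 1.79], [-1.3, 1.35], [-1.93, 2.1], [-1.47, 1.37], [-3.14, 3.14]. Speed limits (rad/s): [2.57, 2.57, 3.14, 3.14, 3.14, 3.14].

### API

Orientations are given as a rotation vector (axis times angle).
In Python, from cell import * gives the robot as it stands. Calls block until the motion is done:
- movep(position, orientation): joint-space move of the TCP to a pose.
- move_l(position, velocity=0.15, rot=None, until_force=None): straight line of the TCP; rot=None keeps the orientation; velocity is the mean speed in m/s. With until_force (N) it stops when the force on the tool has changed by that much, and returns True; else False.
- set_joints(angles): joint-space move.
- let_go() and grab(newtons=None): open the fingers fully, or close them until they stop; newtons is the grip in N (None keeps the last).
- sleep(seconds).
- ik(position, orientation): joint angles nearest the present ones, or None.
- get_state(): the state.
- grab_frame(name): name is "side" or "top" or "wrist"; returns a dict with "img" (400x640x3 uint8, red, green, blue), "fx", "fy", "cx", "cy" (pixels), "cam_to_world" (4x4, takes a point from camera to world coordinates); the wrist camera has in their place "T_tool_cam" (4x4, takes a point from camera to tool coordinates, whose origin is the TCP and whose axes are the flange's). Camera axes: x right, y down, z forward; pixel columns grow to the right and rows downward; lengths in m; the calibration is good to about 2 mm. A picture is of the moment at which its call begins: read the wrist's pose just before it. There is no depth.
A pose or a line that the arm cannot do raises MotionError and nothing moves.
- sign_off(): hands the job in; it is judged then, once.
Trained networks look in the newest picture that a camera, given by its name, has taken for a name from the list of things; names that differ only in an ending like _2 or _b are one class to them, and where a whole thing is asked for, a point or a joint stands for the part that bears it (a point fixed in the world has none). Each returns a list of dicts, best first, with "score" (0 to 1); they miss things now and then, are a little off and sometimes report something else, mostly with a low value. They report only what shows in the picture. A call takes as long as a camera call. They do not tell look-alikes from the thing itself.
- spot_in(camera, name): "centre" ([column, row] in pixels, amid what is visible of it).
- silhouettes(camera, name): "mask" (400x640 bool, what is visible of it) and "centre" ([column, row] in pixels, amid what is visible of it).
- tip_of(camera, name): "centre" ([column, row] in pixels: a listed point, or the origin of a listed thing).
The state is a dict: "clock": time; "q": joint angles; "joint_velocities": joint speeds; "tau": joint torques, N m; "position": TCP position; "eef_rot": TCP orientation; "contact_force": force on the tool from outside, world axes, zero at the start; "wrist_torque": the same for the moment, N m; "finger_gap": opening from 0.0 (shut) to 1.0 (fully open); "grasp_force": force on a finger pad.
Only numpy, scipy, OpenCV 4.12 (cv2) and the standard library are available. Lean on these libraries where they do the work, as an engineer would, in place of code of your own. Each camera call takes 0.05 s, during which the arm holds its last target. There are 200 camera calls.

## Working session

There is one attempt and no reset: what is moved stays moved. The work goes in short steps, each a Python script; the robot and the scene stay as the last script left them, time stands still between calls to the robot, and variables do not carry over. Pictures are saved under pics/ and viewed, at most 10 in all, crops included, and the job is handed in when it is done.

```bash
ls; mkdir -p pics; python3 - <<'E'
from cell import *
import cv2,numpy as np
for c in ["top","side"]:
    f=grab_frame(c); cv2.imwrite(f"pics/{c}0.png",f["img"][:,:,::-1])
    print(c,f["fx"],f["cx"],f["cy"],np.round(f["cam_to_world"],3).tolist())
    for n in ["ubolt_grip","ubolt_tips","rack","rig","rig_bed","rig_stop","spare_grip"]:
        print(n,[(np.round(d["centre"],1).tolist(),round(d["score"],2)) for d in tip_of(c,n)])
s=get_state();print(s["clock"],s["position"],s["eef_rot"],s["contact_force"])
E
```

```text
pics
top 375.12668181097274 321.8170308943941 204.27779553410724 [[0.026, -0.982, 0.187, 0.373], [-1.0, -0.027, 0.002, -0.018], [0.003, -0.187, -0.982, 0.783], [0.0, 0.0, 0.0, 1.0]]
ubolt_grip [([455.1, 201.7], 0.52), ([393.0, 214.0], 0.49)]
ubolt_tips [([386.3, 221.5], 0.58)]
rack [([438.1, 214.2], 0.7)]
rig [([188.7, 211.9], 0.82)]
rig_bed [([176.8, 208.0], 0.83)]
rig_stop [([163.7, 204.0], 0.59)]
spare_grip [([311.2, 187.4], 0.5)]
side 438.24984700577505 327.7595136675939 200.30311928852285 [[-1.0, -0.002, -0.015, 0.498], [0.012, 0.539, -0.842, 0.654], [0.01, -0.842, -0.539, 0.502], [0.0, 0.0, 0.0, 1.0]]
ubolt_grip [([324.5, 155.3], 0.79), ([315.2, 130.1], 0.51)]
ubolt_tips [([323.1, 192.0], 0.77)]
rack [([310.8, 168.0], 0.84), ([323.6, 359.4], 0.51)]
rig [([325.5, 359.8], 0.55)]
rig_bed [([322.3, 334.5], 0.68)]
rig_stop [([320.2, 317.8], 0.98)]
spare_grip [([300.0, 190.4], 0.88)]
0.8 [ 0.12153899 -0.53642801  0.23129166] [3.12208409e+00 3.49257938e-01 2.88568861e-05] [-0.28020606 -0.09416545  0.41133541]
```

View pics/top0.png

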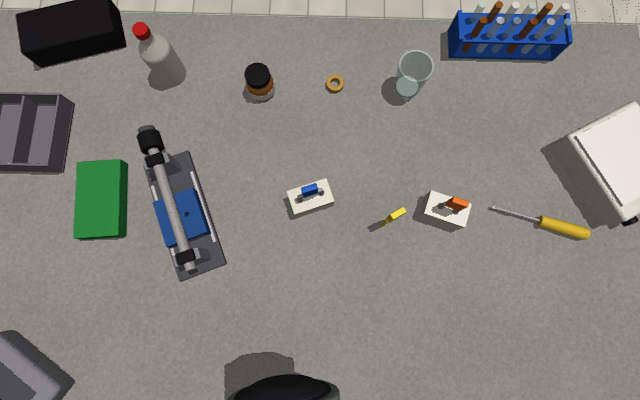

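View pics/side0.png

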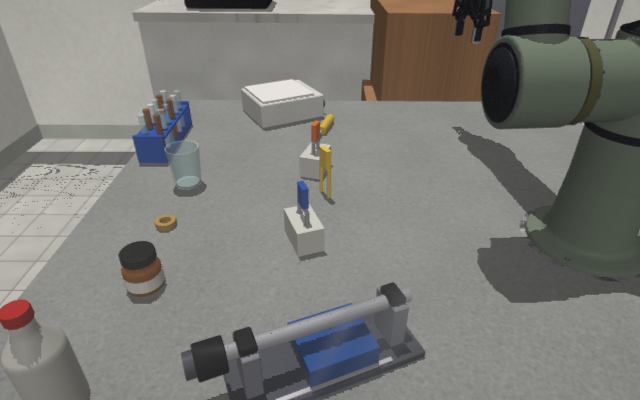

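The orange tab is at (457,203) in the top view and (316,131) in the side view. Look-alikes are the yellow one at (397,214) top and (325,155) side, and the blue spare at (311,190) top. I choose the orange one in the white rack. The rig is at (182,215) top, with its camera end at (150,140).

```bash
cat > h.py <<'E'
from cell import *
import cv2,numpy as np
from scipy.spatial.transform import Rotation as R
def ray(f,px,T=None):
    T=f["cam_to_world"] if T is None else T
    d=np.array([(px[0]-f["cx"])/f["fx"],(px[1]-f["cy"])/f["fy"],1.]); return T[:3,3],T[:3,:3]@d
def onz(f,px,z,T=None):
    o,d=ray(f,px,T); return o+d*(z-o[2])/d[2]
def tri(rs):
    A=0;b=0
    for o,d in rs:
        d=d/np.linalg.norm(d);P=np.eye(3)-np.outer(d,d);A=A+P;b=b+P@o
    return np.linalg.solve(A,b)
def down(yaw): # tool z down, tool y along world heading yaw
    y=np.array([np.cos(yaw),np.sin(yaw),0]);z=np.array([0,0,-1.]);return R.from_matrix(np.c_[np.cross(y,z),y,z]).as_rotvec()
def wrist():
    s=get_state();f=grab_frame("wrist");T=np.eye(4);T[:3,:3]=R.from_rotvec(s["eef_rot"]).as_matrix();T[:3,3]=s["position"]
    return f,T@f["T_tool_cam"]
E
python3 - <<'E'
from h import *
t=grab_frame("top");s=grab_frame("side")
print("grip",tri([ray(t,(457,203)),ray(s,(316,131))]),onz(t,(457,203),.115))
print("spare",onz(t,(311,189),.105))
for n,a,b,z in [("rig",(188.7,211.9),(325.5,359.8),0),("bed",(176.8,208),(322.3,334.5),.045),("stop",(163.7,204),(320.2,317.8),.085)]:
    print(n,tri([ray(t,a),ray(s,b)]),onz(t,a,z),onz(s,b,z))
for c,f in(("top",t),):
    m=silhouettes(c,"rig")[0]["mask"];print(m.sum())
a=onz(t,(155,155),.085);b=onz(t,(185,258),.085);print("post yaw",np.arctan2(*(b-a)[[1,0]]),a,b)
for p in[(427,207),(431,191),(466,228),(470,212)]: print(onz(t,p,.05))
print(s["cx"], wrist()[0]["T_tool_cam"].round(3).tolist())
E
```

```text
grip [ 0.51157515 -0.26857552  0.09793904] [ 0.5093452  -0.26255229  0.115     ]
spare [0.53052648 0.00368969 0.105     ]
rig [ 0.49546991  0.26635708 -0.00530352] [0.49818129 0.26404073 0.        ] [0.49204254 0.27122337 0.        ]
bed [0.49697828 0.27043204 0.04978007] [0.49824513 0.27227192 0.045     ] [0.49650995 0.26647637 0.045     ]
stop [0.49837987 0.2796107  0.09046206] [0.49847816 0.28202936 0.085     ] [0.49925376 0.27441764 0.085     ]
7045
post yaw -2.7681009665904863 [0.59457452 0.30905004 0.085     ] [0.39850835 0.23221453 0.085     ]
[ 0.51284811 -0.22626307  0.05      ]
[ 0.54570869 -0.23513254  0.05      ]
[ 0.47286332 -0.30198014  0.05      ]
[ 0.50506126 -0.31137329  0.05      ]
327.7595136675939 [[0.0, -0.964, -0.266, 0.066], [1.0, -0.0, 0.001, 0.0], [-0.001, -0.266, 0.964, -0.143], [0.0, 0.0, 0.0, 1.0]]
```

```bash
python3 - <<'E'
from h import *
for k in (0,np.pi):
    for p,y in(((.51,-.268,.2),-.49),((.4975,.271,.2),.373)):
        q=ik(p,down(y+k));print(k,None if q is None else np.round(q,2))
k=0 if abs(ik((.51,-.268,.2),down(-.49))[5])<abs(ik((.51,-.268,.2),down(-.49+np.pi))[5]) else np.pi
movep((.51,-.268,.2),down(-.49+k))
f,T=wrist();cv2.imwrite("pics/w1.png",f["img"][:,:,::-1])
np.save("w1T.npy",T)
for n in["ubolt_grip","ubolt_tips","rack"]: print(n,[(d["centre"],d["score"]) for d in tip_of("wrist",n)])
print(k,get_state()["clock"],f["fx"],f["cx"],f["cy"])
hsv=cv2.cvtColor(f["img"],cv2.COLOR_RGB2HSV)
m=cv2.inRange(hsv,(3,150,80),(16,255,255))
n,l,st,c=cv2.connectedComponentsWithStats(m)
for i in range(1,n):
    if st[i,4]>200: print(st[i],c[i])
E
```

```text
0 [-0.61  0.4  -0.17  1.    0.    1.45]
0 [ 0.37  0.38 -0.2   0.99  0.    1.57]
3.141592653589793 [-0.61  0.4  -0.17  1.   -0.   -1.69]
3.141592653589793 [ 0.37  0.38 -0.2   0.99  0.   -1.58]
ubolt_grip [([317.7, 202.9], 0.81), ([219.4, 82.1], 0.58)]
ubolt_tips [([318.1, 176.8], 0.79), ([243.9, 87.6], 0.71)]
rack [([318.3, 177.6], 0.88)]
0 2.925 323.29533972124784 313.5323615325634 202.68752325443555
```

View pics/w1.png

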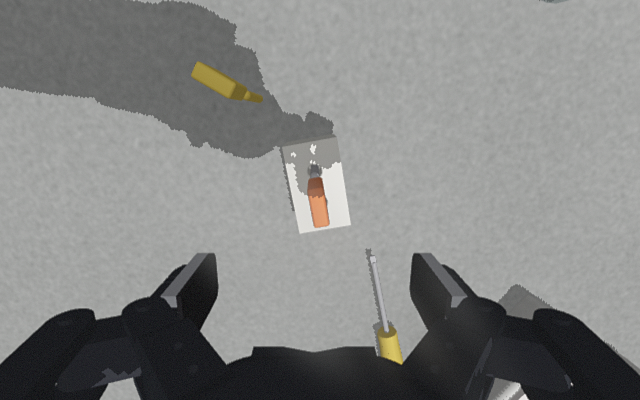

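The crop shows the orange tab at (318,203) in its white rack, whose corners are about (281,147), (336,136), (351,225), (300,234). The yellow look-alike lies apart at (225,80), so the choice is confirmed.

```bash
python3 - <<'E'
from h import *
T=np.load("w1T.npy");f=grab_frame("wrist")
c=[onz(f,p,.05,T) for p in((281,147),(336,136),(351,225),(300,234))]
ctr=np.mean(c,0);y=(c[0]+c[1]-c[2]-c[3])/2;print("rack",ctr,"lens",np.linalg.norm(y),np.linalg.norm(c[0]-c[1]),"yaw y",np.arctan2(y[1],y[0]))
print("grip",onz(f,(317.7,202.9),.102,T),"tips",onz(f,(318.1,176.8),.01,T))
hsv=cv2.cvtColor(f["img"],cv2.COLOR_RGB2HSV)
m=((hsv[...,0]<15)&(hsv[...,1]>110)).astype(np.uint8);m[:150]=0;m[240:]=0;m[:,:290]=0;m[:,345:]=0
# bottom face band = tab top face: principal direction
ys,xs=np.nonzero(m);print(len(xs),xs.min(),xs.max(),ys.min(),ys.max())
for r in range(ys.min(),ys.max()+1,5): 
    k=xs[ys==r];print(r,k.min(),k.max())
E
```

```text
rack [ 0.51201807 -0.27036654  0.05      ] lens 0.08513716451936187 0.05019133022036628 yaw y 1.2689698619635568
grip [ 0.51145261 -0.27091519  0.102     ] tips [ 0.51423588 -0.26920839  0.01      ]
713 308 328 178 226
178 315 320
183 309 321
188 313 322
193 308 323
198 309 324
203 310 325
208 311 326
213 312 327
218 313 327
223 314 328
```

```bash
python3 - <<'E'
from h import *
r=down(-.302)
movep((.5115,-.271,.17),r)
move_l((.5115,-.271,.087),.12)
grab(60); s=get_state();print(s["finger_gap"],s["grasp_force"],s["contact_force"],s["position"])
move_l((.5115,-.271,.150),.08); move_l((.5115,-.271,.24),.2)
s=get_state();print(s["clock"],s["finger_gap"],s["grasp_force"],s["contact_force"])
# transit, look at the rig from slightly aside
movep((.4975,.271,.24),down(.373)); sleep(.2)
f,T=wrist();np.save("w2T.npy",T);cv2.imwrite("pics/w2.png",f["img"][:,:,::-1])
for n in["ubolt_grip","ubolt_tips","rig","rig_bed","rig_stop"]: print(n,[(np.round(d["centre"],1),d["score"]) for d in tip_of("wrist",n)])
t=grab_frame("top");cv2.imwrite("pics/t2.png",t["img"][:,:,::-1])
s=get_state();print(s["clock"],s["contact_force"],s["position"])
E
```

```text
0.13215956003680623 58.73650074005127 [0.28106459 0.08915815 2.06442871] [ 0.51175873 -0.27117883  0.08726446]
6.325 0.13365476767889578 58.35531413555145 [ 0.82195127  0.18059673 -1.23701269]
ubolt_grip [(array([312.8, 271. ]), 0.81)]
ubolt_tips []
rig [(array([310.3, 177.8]), 0.89)]
rig_bed [(array([313.8, 179.2]), 0.6)]
rig_stop [(array([311.5, 185.5]), 0.61)]
8.8333 [ 0.58874132 -0.75653802 -0.90042265] [0.49753681 0.27094179 0.2399961 ]
```

View pics/w2.png

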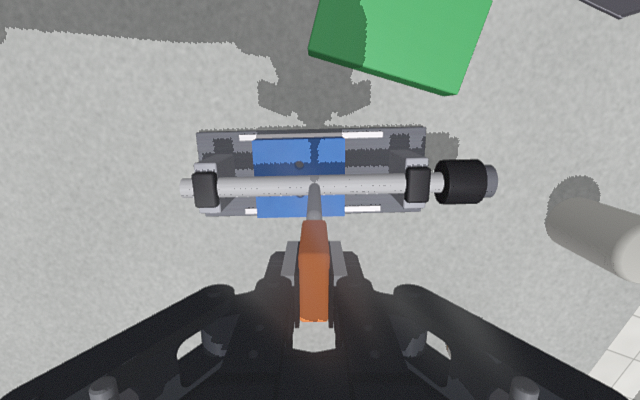

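The held U-bolt's near leg tip is at about (314,180). The post runs from (205,188) to (417,184). The blue bracket spans columns 253–345 and one hole shows at (299,165), so the bracket sits towards the left. I'll compute from this picture.

```bash
python3 - <<'E'
from h import *
T=np.load("w2T.npy");f=grab_frame("wrist");im=cv2.imread("pics/w2.png")[:,:,::-1]
h=cv2.cvtColor(im.copy(),cv2.COLOR_RGB2HSV);b=(h[...,0]>100)&(h[...,0]<125)&(h[...,1]>120)
for r in(145,155,160,200,208,213):
    x=np.nonzero(b[r,230:370])[0]+230;print(r,x.min(),x.max(),[onz(f,(v,r),.045,T).round(4).tolist() for v in(x.min()-.5,x.max()+.5)])
g=cv2.cvtColor(im.copy(),cv2.COLOR_RGB2GRAY).astype(float)
pts=[]
for c in list(range(255,295,4))+list(range(328,345,4)):
    y=np.nonzero(b[140:216,c])[0]+140; k=np.argmax(np.diff(y)); pts.append((c,y[k]+.5,y[k+1]-.5))
pts=np.array(pts);print(pts.tolist())
up=np.polyfit(pts[:,0],pts[:,1],1);lo=np.polyfit(pts[:,0],pts[:,2],1)
# axis: bisecting planes of tangent lines -> line in image; intersect z=.075
mid=(up+lo)/2
A,B=[onz(f,(c,np.polyval(mid,c)),.075,T) for c in(230,400)];print("post",A,B,"yaw",np.arctan2(*(B-A)[[1,0]]))
print("hole",onz(f,(299,165),.045,T))
print("leg tip in tool", (lambda o,d:o+d*(.077-o[2])/d[2])(*ray(f,(314,180),f["T_tool_cam"])))
cr=im[110:330,190:440];cv2.imwrite("pics/w2c.png",cv2.resize(cr,None,fx=2.7,fy=2.7,interpolation=cv2.INTER_CUBIC)[:,:,::-1])
E
```

```text
145 252 344 [[0.424, 0.2795, 0.045], [0.5136, 0.3144, 0.045]]
155 253 344 [[0.4282, 0.27, 0.045], [0.5176, 0.3049, 0.045]]
160 253 344 [[0.4299, 0.2651, 0.045], [0.5196, 0.3001, 0.045]]
200 256 344 [[0.4466, 0.225, 0.045], [0.5364, 0.26, 0.045]]
208 257 343 [[0.4505, 0.2169, 0.045], [0.5389, 0.2513, 0.045]]
213 258 343 [[0.4533, 0.2119, 0.045], [0.5411, 0.2461, 0.045]]
[[255.0, 140.5, 140.5], [259.0, 175.5, 196.5], [263.0, 175.5, 196.5], [267.0, 175.5, 196.5], [271.0, 175.5, 196.5], [275.0, 175.5, 196.5], [279.0, 174.5, 196.5], [283.0, 174.5, 196.5], [287.0, 174.5, 196.5], [291.0, 174.5, 196.5], [328.0, 173.5, 195.5], [332.0, 173.5, 195.5], [336.0, 173.5, 194.5], [340.0, 173.5, 194.5], [344.0, 173.5, 195.5]]
post [0.41823384 0.24839136 0.075     ] [0.57854845 0.29316726 0.075     ] yaw 0.27235969484428935
hole [0.47708741 0.27782834 0.045     ]
leg tip in tool [ 0.02250501 -0.00113501  0.077     ]
```

View pics/w2c.png

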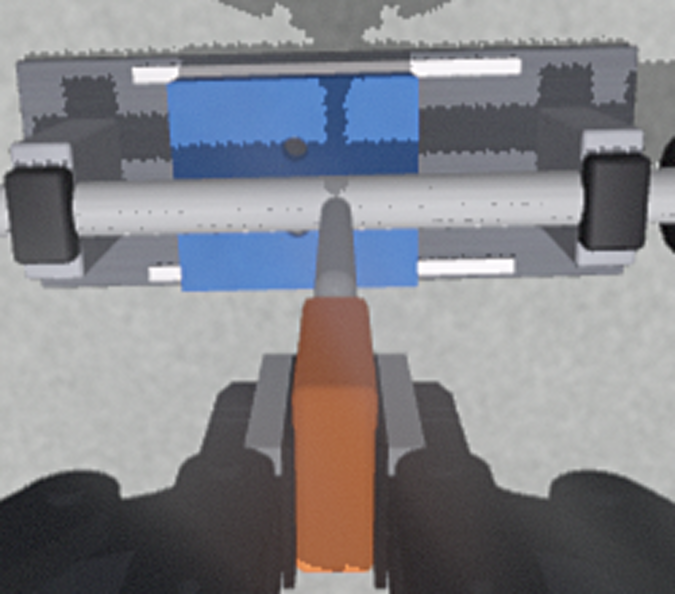

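```bash
python3 - <<'E'
from h import *
T=np.load("w2T.npy");f=grab_frame("wrist")
up=np.polyfit([259,290,328,344],[175.5,174.6,173.6,173.2],1);lo=np.polyfit([259,290,328,344],[196.7,196.3,195.4,195],1);mid=(up+lo)/2
A,B=[onz(f,(c,np.polyval(mid,c)),.075,T) for c in(230,400)];yaw=np.arctan2(*(B-A)[[1,0]]);n=np.array([-np.sin(yaw),np.cos(yaw)])
u=np.array([np.cos(yaw),np.sin(yaw)]);H=onz(f,(299,165),.045,T)[:2]
print("yaw",yaw,"hole dist from axis",(H-A[:2])@n)
C=A[:2]+u*((H-A[:2])@u);print("bracket on axis",C)
tl=lambda p,z:(lambda o,d:o+d*(z-o[2])/d[2])(*ray(f,p,f["T_tool_cam"]))
print("tab top ends",tl((314,321),-.033),tl((314,253.7),-.033),"leg edge",tl((314.5,183),.077))
np.save("plan.npy",np.r_[C,yaw])
r=down(yaw);movep((*C,.22),r);move_l((*C,.172),.08);sleep(.2)
f,T=wrist();np.save("w3T.npy",T);s=get_state();print(s["clock"],s["contact_force"],s["position"])
cv2.imwrite("pics/w3.png",f["img"][:,:,::-1]);cv2.imwrite("pics/w3c.png",cv2.resize(f["img"][110:330,190:440],None,fx=2.7,fy=2.7,interpolation=cv2.INTER_CUBIC)[:,:,::-1])
for c in("top","side"): cv2.imwrite(f"pics/{c}3.png",grab_frame(c)["img"][:,:,::-1])
E
python3 -c "
import cv2,numpy as np
a=cv2.imread('pics/side3.png')[240:400,220:440];cv2.imwrite('pics/side3c.png',cv2.resize(a,None,fx=3.6,fy=3.6,interpolation=2))"
```

```text
yaw 0.39577579457582956 hole dist from axis 0.01513525950326792
bracket on axis [0.48292242 0.26386307]
tab top ends [-0.01171049 -0.00132918 -0.033     ] [ 0.01705894 -0.00134361 -0.033     ] leg edge [ 0.02038181 -0.0007863   0.077     ]
10.1833 [ 0.53674347 -0.05728183 -0.49193022] [0.48325142 0.26398424 0.17253404]
```

View pics/w3c.png

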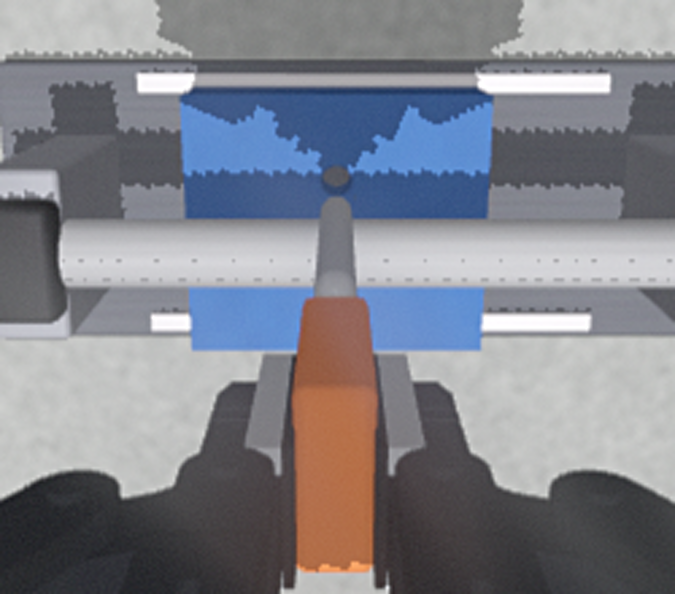

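View pics/side3c.png

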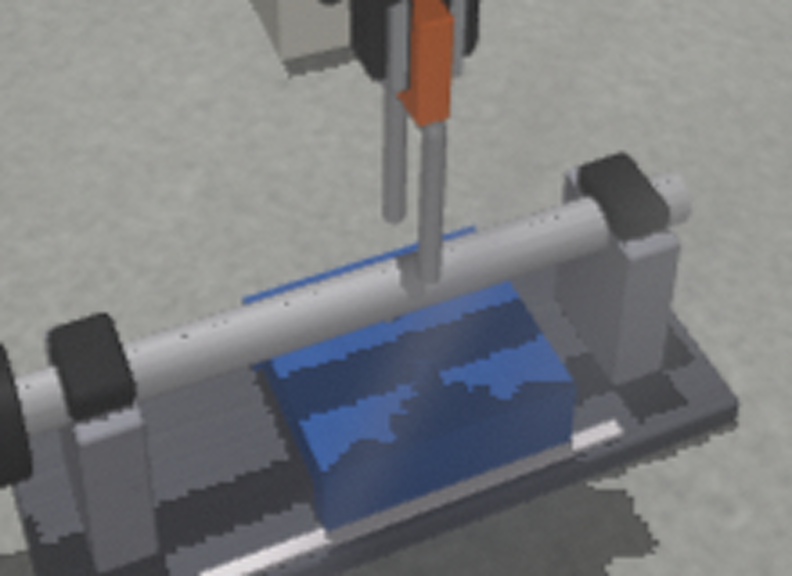

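```bash
python3 - <<'E'
from h import *
T=np.load("w3T.npy");f=grab_frame("wrist");im=f["img"];z0=get_state()["position"][2]
h=cv2.cvtColor(im.copy(),cv2.COLOR_RGB2HSV);b=(h[...,0]>100)&(h[...,0]<125)&(h[...,1]>120)
tl=lambda p,z:(lambda o,d:o+d*(z-o[2])/d[2])(*ray(f,p,f["T_tool_cam"]))*1000
E=[]
for c in(265,275,285,295,340,350,360,366):
    y=np.nonzero(b[140:240,c])[0]+140;k=np.argmax(np.diff(y));E.append((c,y[k]+.5,y[k+1]-.5))
E=np.array(E);print(E.tolist())
u=np.polyfit(E[:,0],E[:,1],1);l=np.polyfit(E[:,0],E[:,2],1)
m=(np.polyval(u,314)+np.polyval(l,314))/2
print("slopes",u[0],l[0],"axis",tl((314,m),z0-.075))
hb=im[165:190,300:330].astype(int);d=(hb.max(2)<95)&(hb[...,2]-hb[...,0]<30);ys,xs=np.nonzero(d);print("dark",np.median(xs)+300,ys.min()+165,ys.max()+165,len(xs))
print("hole",tl((314.1,175.2),z0-.045))
print("leg edge rows 182,183,184",[tl((314.5,r),.077)[:2] for r in(182,183,184)])
cols=im[178:230,300:330].astype(int).sum(2)//3
for r in(174,176,178,180,182,183,184,186,190,196,204): print(r,im[r,302:328].mean(1).astype(int).tolist())
E
```

```text
[[265.0, 190.5, 216.5], [275.0, 190.5, 216.5], [285.0, 190.5, 216.5], [295.0, 189.5, 216.5], [340.0, 190.5, 216.5], [350.0, 190.5, 216.5], [360.0, 190.5, 216.5], [366.0, 190.5, 216.5]]
slopes 0.0018574805808844498 -2.5998031351128367e-16 axis [ 2.23863919e-03 -1.09197793e+00  9.72406780e+01]
dark 315.0 173 176 11
hole [ 16.48620124  -0.95827629 127.240678  ]
leg edge rows 182,183,184 [array([21.12394874, -0.79375714]), array([20.41497759, -0.79310841]), array([19.70481032, -0.79245859])]
174 [120, 150, 100, 96, 108, 116, 117, 92, 90, 90, 89, 91, 92, 89, 90, 87, 85, 86, 103, 114, 91, 88, 90, 108, 114, 152]
176 [98, 97, 97, 97, 97, 97, 96, 80, 79, 90, 92, 88, 92, 89, 89, 90, 91, 80, 77, 88, 92, 92, 93, 91, 90, 94]
178 [103, 98, 103, 100, 100, 98, 97, 84, 76, 83, 86, 90, 91, 92, 84, 85, 76, 70, 80, 93, 93, 93, 91, 93, 93, 93]
180 [101, 101, 101, 100, 101, 103, 103, 95, 86, 82, 75, 78, 74, 76, 78, 73, 70, 84, 89, 94, 95, 94, 95, 94, 95, 94]
182 [101, 102, 104, 99, 100, 101, 99, 100, 102, 97, 95, 96, 92, 88, 89, 88, 89, 95, 97, 93, 93, 94, 95, 96, 93, 95]
183 [101, 97, 98, 100, 102, 102, 98, 101, 102, 107, 117, 115, 117, 116, 116, 107, 97, 95, 95, 91, 96, 98, 92, 95, 95, 95]
184 [103, 102, 103, 103, 101, 99, 101, 100, 105, 115, 121, 118, 122, 119, 121, 120, 106, 93, 94, 92, 95, 96, 94, 95, 92, 92]
186 [101, 102, 101, 101, 102, 103, 102, 112, 118, 118, 118, 119, 116, 120, 119, 121, 118, 112, 95, 94, 94, 98, 96, 94, 94, 98]
190 [105, 102, 101, 102, 100, 101, 104, 114, 116, 117, 119, 122, 122, 119, 120, 119, 117, 114, 103, 99, 98, 97, 95, 97, 95, 96]
196 [172, 172, 170, 171, 175, 174, 118, 115, 117, 118, 121, 121, 121, 121, 120, 120, 119, 114, 128, 173, 173, 172, 172, 174, 172, 173]
204 [204, 204, 203, 206, 207, 151, 116, 117, 122, 122, 120, 123, 122, 122, 124, 122, 122, 115, 118, 170, 207, 206, 206, 206, 206, 206]
```

The leg tip, crop (336,198), is lined up with the hole, crop (335,176), along the post. Across the post the legs sit about +0.8 mm off, so I shift that out and descend by feel. The side view shows the legs astride the post and upright.

```bash
cat >> h.py <<'E'
P=np.load("plan.npy");YAW=P[2]
U=np.array([np.cos(YAW),np.sin(YAW)]);N=np.array([-U[1],U[0]])
def pt(a,n,z): return (*(P[:2]+a*U+n*N),z)   # a along post, n across
def where():
    s=get_state();d=s["position"][:2]-P[:2];F=s["contact_force"]
    return [round(float(v),2) for v in (s["clock"],d@U*1e3,d@N*1e3,s["position"][2]*1e3,F[:2]@U,F[:2]@N,F[2])]
E
python3 - <<'E'
from h import *
move_l(pt(0,-.0008,.165),.05,rot=down(YAW));sleep(.2);print(where())
for z in(.145,.124,.115):
    h=move_l(pt(0,-.0008,z),.03,until_force=4);print(h,where(),get_state()["wrist_torque"].round(2))
    if h: break
E
```

```text
[10.82, 0.07, -0.82, 165.03, 0.7, -0.7, -1.39]
False [11.64, 0.07, -0.8, 145.05, -0.45, 0.83, -1.36] [ 0.    0.01 -0.  ]
False [12.49, 0.12, -0.79, 124.08, -0.19, 0.2, -1.21] [-0.01  0.01 -0.  ]
False [12.94, -0.12, -1.4, 114.66, 0.14, -1.71, -3.03] [-0.68 -0.49 -0.  ]
```

```bash
python3 - <<'E'
from h import *
sleep(.3);print(where(),get_state()["wrist_torque"].round(2))
for z in(.112,.109,.106,.103,.1015,.1):
    h=move_l(pt(0,-.0011,z),.02,until_force=14);print(h,where(),get_state()["wrist_torque"].round(2))
    if h: break
f,T=wrist();cv2.imwrite("pics/w4c.png",cv2.resize(f["img"][110:330,190:440],None,fx=2,fy=2)[:,:,::-1])
f=grab_frame("side");cv2.imwrite("pics/s4c.png",cv2.resize(f["img"][240:400,220:440],None,fx=2,fy=2)[:,:,::-1])
a,b=cv2.imread("pics/w4c.png"),cv2.imread("pics/s4c.png");c=np.zeros((760,500,3),np.uint8)
b=cv2.resize(b,None,fx=.8,fy=.8);c=np.zeros((598,500,3),np.uint8);a=a[:340];c[:340]=a;c[340:340+b.shape[0],:b.shape[1]]=b;cv2.imwrite("pics/v4.png",c)
E
```

```text
[13.24, -0.14, -1.21, 114.92, 0.27, -3.45, -1.88] [-0.93 -0.49  0.02]
False [13.54, 0.31, -1.2, 111.65, 2.38, -3.17, -5.29] [-0.72 -1.   -0.05]
False [13.84, 0.4, -1.2, 108.79, 3.08, -4.29, -4.57] [-0.79 -1.1   0.03]
False [14.14, 0.36, -1.16, 105.81, 3.49, -3.65, -4.38] [-0.69 -1.28 -0.06]
False [14.44, -0.16, -1.19, 102.55, 2.64, -3.8, -3.71] [-0.82 -1.22 -0.02]
False [14.69, -0.28, -1.18, 101.09, 2.38, -4.59, -4.15] [-0.99 -1.14 -0.01]
False [14.94, -0.19, -1.2, 99.9, 1.2, -5.44, -1.05] [-1.02 -0.84  0.04]
```

View pics/v4.png

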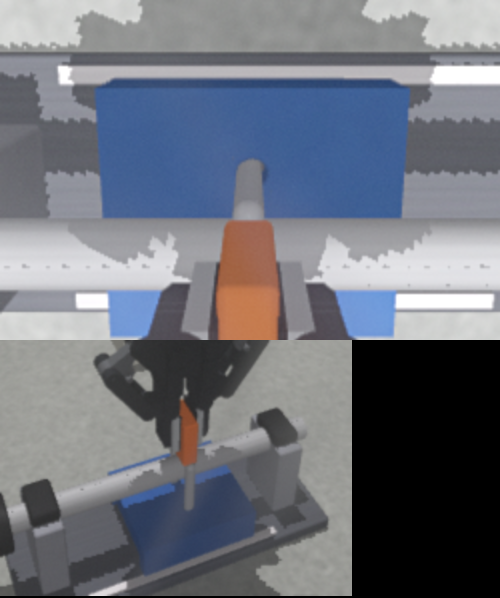

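The leg enters the hole at crop (250,168), the tab has not slipped in the grip, and the crown is about at the post. I'll press to a firm stop now.

```bash
python3 - <<'E'
from h import *
for z in np.arange(.099,.0935,-.001):
    h=move_l(pt(-.0002,-.0012,z),.01,until_force=12);print(h,where())
    if h or where()[6]>10: break
sleep(.3);print(where(),get_state()["wrist_torque"].round(2))
g=tip_of("wrist","ubolt_grip") if wrist() else 0;print([d["centre"] for d in g])
E
```

```text
False [15.29, -0.06, -1.19, 99.79, 0.26, -5.26, 6.08]
False [15.54, 0.0, -1.23, 99.62, -2.25, -4.98, 12.23]
[15.84, 0.06, -1.23, 99.64, -2.06, -4.51, 11.85] [-1.44  0.03 -0.02]
[[310.6, 273.4]]
```

It came to a firm stop at TCP z = 99.6 mm, which is home height, with 12 N. Releasing and retreating.

```bash
python3 - <<'E'
from h import *
let_go();sleep(.2);print(where())
p=get_state()["position"];move_l((p[0],p[1],p[2]+.12),.1);sleep(.3);print(where())
f,T=wrist();print(f["fx"]);g=tip_of("wrist","ubolt_grip")
for d in g: print(d["score"],d["centre"],(onz(f,d["centre"],.115,T)[:2]-P[:2])@np.c_[U,N]*1e3)
s=grab_frame("side");t=grab_frame("top")
a=cv2.resize(f["img"][80:300,190:440],None,fx=2,fy=2)[:,:,::-1];b=cv2.resize(s["img"][240:400,220:440],None,fx=2,fy=2)[:,:,::-1]
c=np.zeros((440,800,3),np.uint8);c[:,:500]=a;c[:300,500:]=b[:300,70:370];cv2.imwrite("pics/v5.png",c)
E
```

```text
[16.85, -0.17, -1.21, 98.02, -0.22, 0.23, 0.22]
[18.5, -0.33, -1.21, 217.71, 0.75, 0.37, 0.97]
323.29533972124784
```

View pics/v5.png

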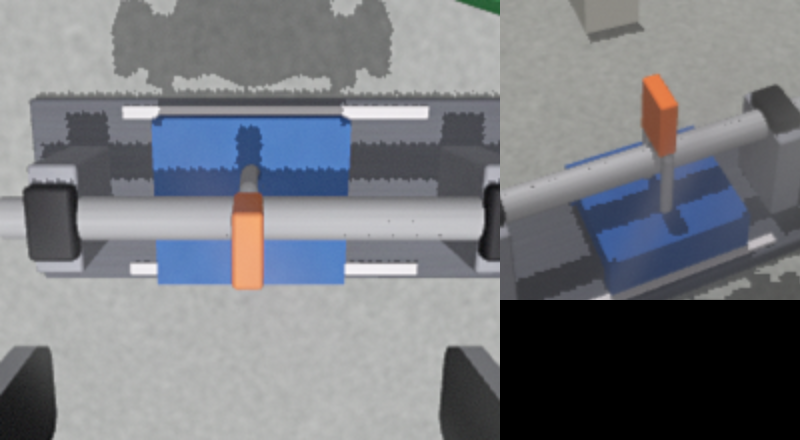

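The U-bolt stands upright at crop (248,240), square to the post. Its leg is in the bracket, its crown is on the post, and the gripper is clear.

```bash
python3 -c "
from cell import *
print(sign_off())"
```

```text
the job is handed in; nothing more can be done
None
```

The orange U-bolt is fitted through the bracket with its crown on the post, released and upright; I handed the job in at about 18.5 s on the robot's clock, having pressed it home with about 12 N, and the hand-in call returned no verdict.

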